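# Weigh a sealed canister on the hook scale

### The job

Hang the lidded steel canister by its handle on the hook of the spring scale, easing its weight on so that the hook never drops, jumps up or is pushed into its red zone, then let go and stand back until it hangs still for a second or two. Then take it off just as gently and stand it upright on the floor of the empty dark tray, leaving the red sauce bottle alone.

Things in the scene. Friction and masses are not known exactly. Their poses are not given: they have to be found in the camera images.
- canister: Closed steel canister, 56 mm in diameter, mass unknown (0.25 to 0.95 kg), blue lid 59 mm in diameter with its top 56 mm above the underside. On the lid a handle of 8 mm round bar in the plane of its y and z axes (legs at y = -24 and +24 mm, joined by a shallow peak), and on the peak a blue grip, top at 150 mm. Origin: centre of the underside; z up.
- eye (a point): underside of the middle of the handle's peak, the point that sits on the hook: 104 mm above the canister's origin. The open window below it is 48 mm high and 40 mm wide, seen along the canister's x
- grip (a point): point at which to take the canister's blue grip from above, 137 mm above the canister's origin. The grip is a block 24 mm wide along the canister's y and 16 mm along its x, from 110 to 150 mm above the canister's underside
- scale: Fixed bench hook scale: grey base plate 190 x 100 x 12 mm (x -60 to +130 mm), white column 34 x 50 mm with its front face at x = +76 mm and its top 214 mm above the worktop. Origin: on the worktop straight below the hook's saddle; its -x axis points out of the open end of the hook, z up.
- saddle (a point): top of the bar at the hook's lowest point, 165 mm above the worktop when unloaded; moves with the hook. The handle's window slips over the tip along the scale's +x and the handle is then lowered on to the saddle; its plane should be square to the scale's x axis
- tray: empty dark square food tray, fixed, 153 x 151 mm, 42 mm high with sloping walls; flat floor about 88 x 84 mm, 2 mm above the worktop. Origin: centre of its underside
- red_bottle: loose red sauce bottle, 57 mm in diameter, 195 mm tall; bystander. Origin: centre of its underside
- hook_travel (a joint): hook's travel downward, m: 0 unloaded, 0.036 bottom stop; red zone beyond 0.030. Spring: moves from 0.5 N on, then 0.4 N per mm, lightly damped (the canister alone: 5 to 22 mm). Delicate: never faster than 40 mm/s up or down, so let go only when the hook carries the weight (gripper load within 0.5 N of zero), and lift off slowly until it reads 0
- hook_tip (a point): moving steel hook, 8 mm round bar: from its carriage (front face 62 mm behind the saddle) it runs along the scale's -x, dips 10 mm into the saddle and rises to an upturned tip 29 mm in front of the saddle, whose top is 13 mm above the saddle. This point: the top of the tip
There are look-alikes about, which are no part of the job. Several things have the shape of the canister; the one meant has the colours described above.

How it is judged:
By the outcome, as a careful person would: the job done as asked, in the order asked, and still so for the second after the job is handed in, with the robot touching nothing.
It also fails if it takes over 72 s, if anything falls off the work surface, if the arm or the gripper's body presses on something with over 40 N, if the wrist force passes 120 N, or if a joint passes its speed limit or range.

### The arm

A 7-joint arm with a two-finger parallel gripper is mounted at the origin on a cart in front of the work surface, level with it; the furniture and walls round the work are solid. World frame = base frame: x ahead of the robot, y to its left, z up, the work surface at z = 0. Lengths are in mm, angles in rad, forces in N, time in s.
With the tool pointing down it reaches from about 400 to 875 mm from the base axis. Payload 4.4 kg.
Tool frame: the origin (TCP) lies at the very end of the fingers, on their centre line; the grasp point (between the pads) lies 19 mm behind it; z points along the fingers, x is the direction in which the jaws open and shut, and the axes are right-handed (so a half turn about z gives the same grasp; the last joint's range is limited). The gripper opens to 85 mm and grips with 20 to 120 N. Pads are 22 mm wide; open, the fingers measure 114 mm over their backs; the gripper's body (76 mm by 85 mm) begins 54 mm behind the grasp point. The pads swing forward as they close: fully open they stand 13 mm farther back than shut.
Start: joints at [1.187, 0.628, 0.038, 1.517, -0.027, 0.996, -0.02], TCP at [203.138, -617.457, 231.313] pointing down, gripper open.
Joint ranges: [-3.06, 3.06], [-0.37, 2.12], [-1.25, 1.32], [0.18, 2.47], [-1.1, 4.24], [0.23, 1.98], [-2.94, 2.94]. Speed limits (rad/s): [2.57, 2.57, 3.14, 3.14, 3.14, 3.14, 3.14].

### API

Orientations are given as [roll, pitch, yaw] about the fixed x, y, z axes, in that order (R = Rz(yaw) Ry(pitch) Rx(roll)).
In Python, from cell import * gives the robot as it stands. The module is installed in compiled form; this text tells all that it offers.
- The arm moves only by the tool play_rows, never from a script. Its argument "targets" is a list of rows, each an object with "slide": the shift along the tool's x, y, z in mm, a list of three; "turn": the turn, a rotation vector about the tool's x, y, z in degrees, a list of three; "hand": the finger opening in mm, from 0 to 85.4. A call has 1 to 5 rows; each row shifts and turns the commanded pose from where the row before left it, along the tool's axes as they then stand; what a row does not reach is not made up. A row lasts 1/8 s, in which the tool goes at most 62.5 mm and 10.7 degrees, less where a joint would pass 70% of its speed; a pose out of reach is approached as far as the arm can. A call is refused whole if a number of a shift passes 62.5 or a number of a turn 10.7, either way. A call with a gripper value outside its range is refused whole. The fingers move at their own pace and stop on an object; the grip force is fixed at half the most. Time passes only in rows, so rows that do not move let the fingers close. It gives the time, the measured TCP pose, the force and the opening at its end, in the units of the state.
- read_state(): the state, without advancing time (a new reading comes with each control period).
- get_image(name): name is "scene" or "top" or "wrist"; returns (picture, depth): 400x640x3 uint8, blue, green, red; 400x640 float32, mm along the optical axis (not along the pixel's ray), 0 where there is no reading.
- calibration(name): a dict with "K" (3x3 intrinsics, pixels), "R" (3x3) and "t" (3): a world point X has camera coordinates R X + t. Camera axes: x right, y down, z forward; pixel columns grow to the right and rows downward; lengths in mm; the calibration is good to about 2 mm. A picture is of the moment at which its call begins: read the wrist's pose just before it. calibration takes no time and is no camera call; for the wrist camera it gives the pose at the moment of the call.
- finish_job(): hands the job in, once; it reports no verdict.
The state is a dict: "clock": time; "qpos": joint angles; "qd": joint speeds; "tau": joint torques, N m; "eef_pos": TCP position; "tool_rot": TCP orientation; "force": force on the tool from outside, world axes, zero at the start; "torque": the same for the moment, N m; "width": finger opening in mm.
Only numpy, scipy, OpenCV 4.12 (cv2) and the standard library are available. Lean on these libraries where they do the work, as an engineer would, in place of code of your own. Each camera call takes 0.05 s, during which the arm holds its last target.

## Working session

There is one attempt and no reset: what is moved stays moved. The work goes in short steps, Python scripts to look and compute and a tool call to move; the robot and the scene stay as the last step left them, time stands still between calls to the robot, and variables do not carry over. Pictures are saved under pics/ and viewed, and the job is handed in when it is done.

Besides the shell and the picture viewer there is one more tool, called after ">>>" as name(argument=value, ...) on one line, values as JSON. play_rows: Moves the arm, as the interface text tells. Its arguments: {"type":"object","properties":{"targets":{"type":"array"}},"required":["targets"]}

```bash
mkdir -p pics
python3 - <<'E'
from cell import *
import cv2
s=read_state();print(s)
for n in ["scene","top","wrist"]:
    c=calibration(n);print(n,c)
    p,d=get_image(n);cv2.imwrite(f"pics/{n}0.png",p)
    import numpy as np; np.savez(f"pics/{n}0.npz",p=p,d=d,**c)
E
```

```text
{'clock': 0.0, 'qpos': array([ 1.18719516,  0.62935225,  0.03845404,  1.51836271, -0.02702328,
        0.99629163, -0.02005074]), 'qd': array([ 7.87959855e-05, -5.62178558e-04,  3.60820907e-04, -1.52959843e-04,
        5.95880121e-04, -1.21331704e-03, -1.04452646e-03]), 'tau': array([ 1.60621357e-04, -5.63400757e+01,  1.22631066e+00, -1.93447298e+01,
        1.10860833e-02,  1.06756590e-02, -7.44649675e-08]), 'eef_pos': array([ 202.94449398, -616.85249189,  230.38702567]), 'tool_rot': array([ 3.14157974e+00,  1.89568249e-03, -1.25306824e+00]), 'force': array([-0.41124686,  0.34745483,  0.38548459]), 'torque': array([-0.02471356,  0.00350544,  0.01385977]), 'width': 85.05775089529877}
scene {'K': array([[421.66847515,   0.        , 318.68839147],
       [  0.        , 421.66847515, 196.60985795],
       [  0.        ,   0.        ,   1.        ]]), 'R': array([[-0.89184311, -0.45228342, -0.00745402],
       [-0.20129755,  0.41158141, -0.88886447],
       [ 0.4050866 , -0.79122718, -0.45810959]]), 't': array([ 478.33848821,  179.12507577, 1257.85306696])}
top {'K': array([[487.47437422,   0.        , 317.02016629],
       [  0.        , 487.47437422, 198.37019916],
       [  0.        ,   0.        ,   1.        ]]), 'R': array([[-1.47953840e-01, -9.88994063e-01,  6.36772663e-04],
       [-9.57911374e-01,  1.43143649e-01, -2.48828645e-01],
       [ 2.45998902e-01, -3.74251253e-02, -9.68547314e-01]]), 't': array([ 184.10700731,  486.30705558, 1624.0627541 ])}
wrist {'K': array([[327.89442823,   0.        , 322.95006628],
       [  0.        , 327.89442823, 203.28270102],
       [  0.        ,   0.        ,   1.        ]]), 'R': array([[ 3.13427147e-01, -9.49611910e-01, -8.02503176e-04],
       [-9.02486655e-01, -2.98135774e-01,  3.10858324e-01],
       [-2.95434022e-01, -9.67071891e-02, -9.50455921e-01]]), 't': array([-649.97745426,  -41.1514313 ,  379.57949844])}
```

View pics/scene0.png

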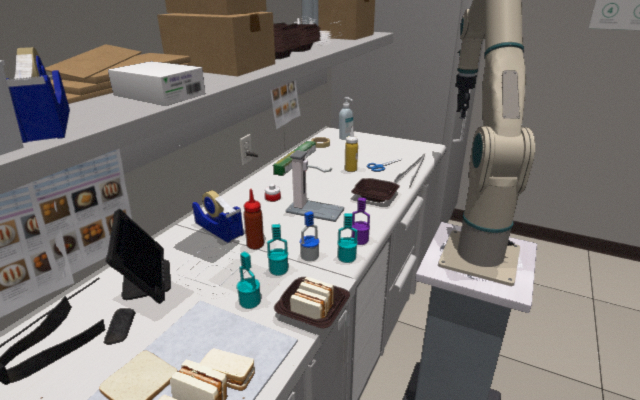

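View pics/top0.png

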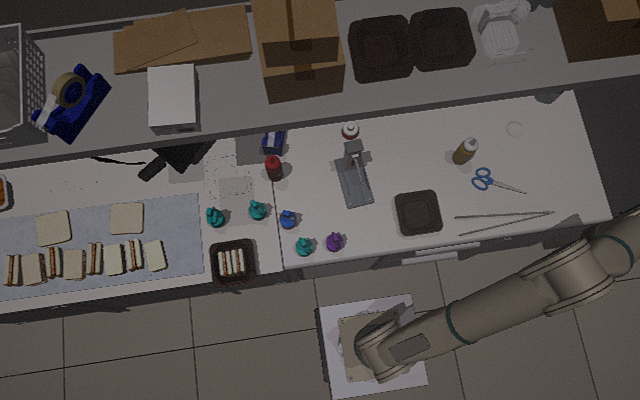

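View pics/wrist0.png

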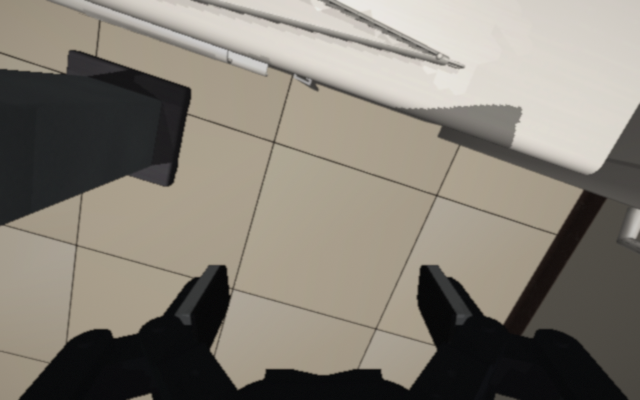

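```bash
cat > h.py <<'E'
import numpy as np, cv2
def load(n):
    z=np.load(f"pics/{n}.npz"); return z['p'],z['d'],z['K'],z['R'],z['t']
def pts(d,K,R,t):
    v,u=np.mgrid[0:d.shape[0],0:d.shape[1]]
    c=np.stack([(u-K[0,2])/K[0,0]*d,(v-K[1,2])/K[1,1]*d,d],-1)
    return (c-t)@R   # R^T (c-t)
def ray(u,v,K,R,t):
    c=np.array([(u-K[0,2])/K[0,0],(v-K[1,2])/K[1,1],1.]); return -R.T@t, R.T@c
def onz(u,v,z,K,R,t):
    o,r=ray(u,v,K,R,t); return o+r*(z-o[2])/r[2]
def tri(a,b):
    (o1,r1),(o2,r2)=a,b
    A=np.stack([r1,-r2],1); s=np.linalg.lstsq(A,o2-o1,rcond=None)[0]
    p,q=o1+r1*s[0],o2+r2*s[1]; return (p+q)/2,np.linalg.norm(p-q)
E
python3 - <<'E'
from h import *
p,d,K,R,t=load("scene0"); cv2.imwrite("pics/sc1.png",cv2.resize(p[130:330,230:430],None,fx=3,fy=3,interpolation=cv2.INTER_CUBIC))
q,e,K2,R2,t2=load("top0"); cv2.imwrite("pics/tc1.png",cv2.resize(q[110:270,200:460],None,fx=3,fy=3,interpolation=cv2.INTER_CUBIC))
for n in("scene0","top0"):
    p,d,K,R,t=load(n);X=pts(d,K,R,t);hsv=cv2.cvtColor(p,cv2.COLOR_BGR2HSV)
    m=(hsv[...,0]>105)&(hsv[...,0]<125)&(hsv[...,1]>120)&(hsv[...,2]>60)&(X[...,0]>300)&(X[...,0]<900)&(d>0)
    k,l,st,ce=cv2.connectedComponentsWithStats(m.astype(np.uint8))
    for i in range(1,k):
        if st[i,4]>15: Y=X[l==i];print(n,st[i],Y.min(0).round(),Y.max(0).round(),np.median(Y,0).round())
E
```

```text
scene0 [  10   56   56   86 2671] [630. 629. 510.] [768. 782. 626.] [656. 751. 559.]
scene0 [368 164  17   7  40] [ 467. -518.    4.] [ 543. -449.   12.] [ 498. -480.    8.]
scene0 [204 197  11  16 111] [790. 222.  68.] [841. 239. 121.] [814. 231.  94.]
scene0 [192 202  51  40 938] [701. 188.   2.] [897. 277. 104.] [743. 246.  43.]
scene0 [304 211   9  15 103] [445. 211. 108.] [465. 237. 153.] [452. 227. 138.]
scene0 [302 236  17  12 149] [427. 196.  50.] [477. 250.  60.] [451. 225.  56.]
top0 [74 64  7  9 29] [789. 671. 510.] [852. 718. 592.] [798. 679. 588.]
top0 [ 62  73  36  50 420] [670. 627. 513.] [821. 743. 593.] [719. 691. 538.]
top0 [ 52 106  10   8  30] [700. 739. 506.] [741. 783. 559.] [713. 748. 552.]
top0 [ 31 110   9  10  36] [667. 762. 581.] [693. 794. 610.] [680. 773. 605.]
top0 [ 46 116  11  14  79] [635. 724. 591.] [674. 750. 611.] [653. 739. 601.]
top0 [274 131  10  16  53] [705. 194.  36.] [781. 231. 106.] [727. 214.  91.]
top0 [262 138   5   7  26] [717. 257.  -4.] [776. 276. 110.] [727. 264.  99.]
top0 [472 168  21  22 139] [ 465. -527.   -4.] [ 548. -453.   19.] [ 505. -497.   10.]
top0 [282 210  14   8  52] [442. 195.  51.] [479. 235. 160.] [456. 214. 146.]
top0 [280 217  15  10 109] [425. 201.  43.] [464. 248.  66.] [443. 227.  56.]
```

View pics/sc1.png

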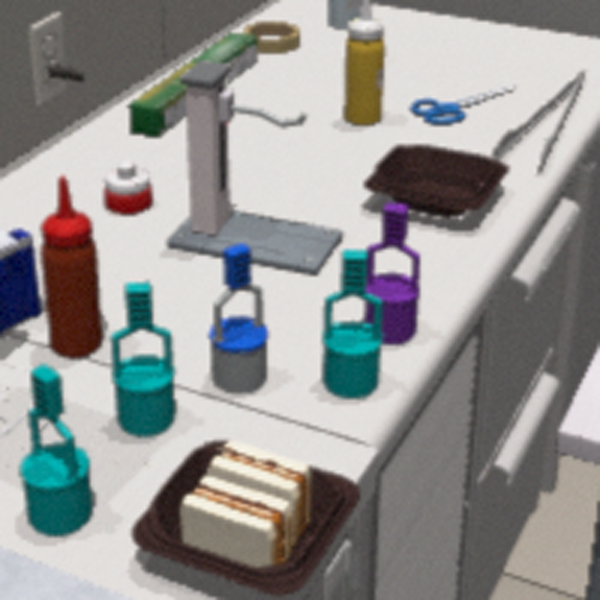

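View pics/tc1.png

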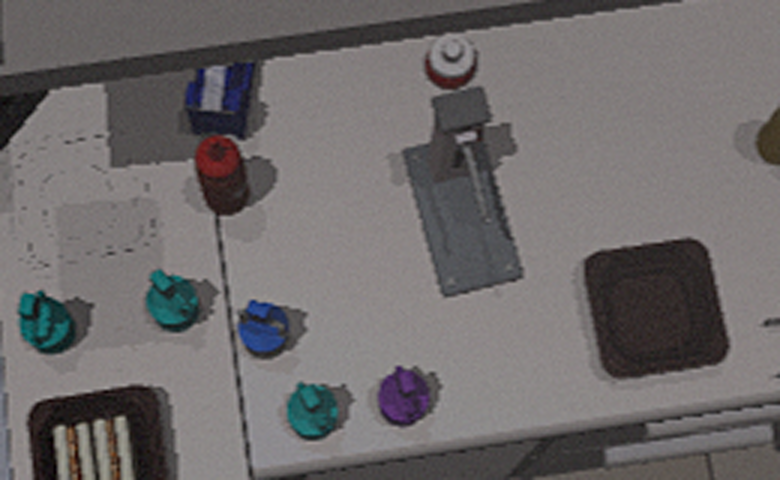

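Run:
```python
from h import *
for n in("wrist0","scene0","top0"):
    p,d,K,R,t=load(n); print(n,"cam",(-R.T@t).round())
p,d,K,R,t=load("top0");X=pts(d,K,R,t)
def rect(m,name,z):
    k,l,st,ce=cv2.connectedComponentsWithStats(m.astype(np.uint8))
    i=1+st[1:,4].argmax(); ys,xs=np.nonzero(l==i)
    P=np.array([onz(u,v,z,K,R,t)[:2] for u,v in zip(xs,ys)],np.float32)
    r=cv2.minAreaRect(P);print(name,st[i],r,cv2.boxPoints(r).round().tolist())
hsv=cv2.cvtColor(p,cv2.COLOR_BGR2HSV)
for (u,v) in((350,190),(420,212),(345,205),(388,210),(360,150)): print((u,v),hsv[v,u],X[v,u].round())
H,S,V=hsv[...,0],hsv[...,1],hsv[...,2]
box=np.zeros(V.shape,bool);box[180:245,385:450]=1
rect(box&(V<75),"tray",42)
box[:]=0;box[145:215,325:380]=1
m=box&(X[...,2]<22)&(V<135)&(S>20)
rect(m,"base",12)
cv2.imwrite("pics/m.png",cv2.resize((m*255).astype(np.uint8)[110:270,200:460],None,fx=3,fy=3))
for n in("scene0","top0"):
    p,d,K,R,t=load(n);X=pts(d,K,R,t);hsv=cv2.cvtColor(p,cv2.COLOR_BGR2HSV)
    # column top, z 205-220
    m=(X[...,2]>200)&(X[...,2]<222)&(abs(X[...,0]-600)<150)&(abs(X[...,1]-50)<200)
    Y=X[m]; print(n,len(Y),np.median(Y,0).round(),cv2.minAreaRect(Y[:,:2].astype(np.float32)))
    m=(X[...,2]>155)&(X[...,2]<195)&(abs(X[...,0]-520)<150)&(abs(X[...,1]-30)<150)
    Y=X[m]; print(n,len(Y),np.median(Y,0).round(),Y.min(0).round(),Y.max(0).round())
```

```text
wrist0 cam [ 279. -593.  373.]
scene0 cam [ -47. 1138.  739.]
top0 cam [  94.  173. 1694.]
(350, 190) [110  25  92] [534. -13.  13.]
(420, 212) [ 2 64 52] [ 419. -246.    7.]
(345, 205) [174   8 150] [486.  12.  -6.]
(388, 210) [176  13 137] [ 445. -137.   -3.]
(360, 150) [140  12  63] [608. -44. 215.]
tray [ 395  190   48   46 1780] ((411.8988037109375, -230.24298095703125), (152.45706176757812, 148.20986938476562), 0.26095500588417053) [[335.0, -156.0], [336.0, -305.0], [488.0, -304.0], [488.0, -156.0]]
base [359 164   6  10  16] ((608.1988525390625, -68.31595611572266), (34.00178527832031, 13.284716606140137), 3.7061259746551514) [[591.0, -63.0], [592.0, -76.0], [626.0, -74.0], [625.0, -61.0]]
scene0 124 [621. -15. 214.] ((624.69384765625, -24.1319580078125), (41.723304748535156, 58.62212371826172), 7.792148113250732)
scene0 238 [609. -18. 173.] [508. -54. 155.] [641.   2. 195.]
top0 220 [624. -27. 213.] ((625.1265258789062, -27.39748191833496), (45.06035232543945, 57.32967758178711), 6.059294700622559)
top0 150 [596. -32. 176.] [506. -52. 155.] [635.  -2. 194.]
```

View pics/m.png

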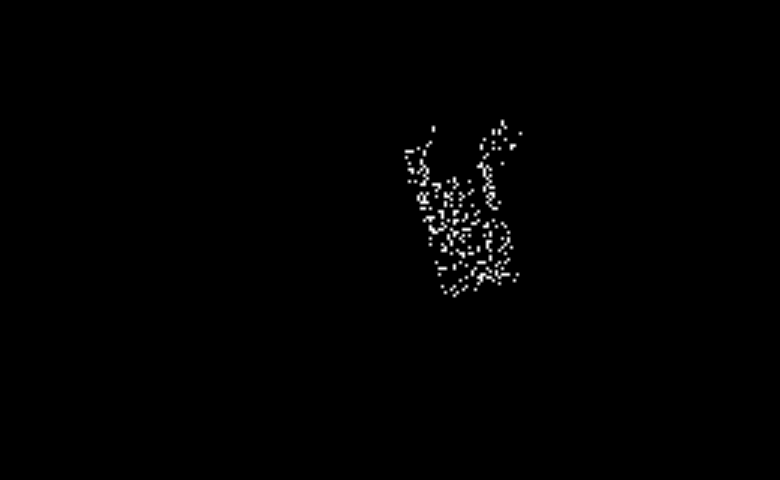

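>>> play_rows(targets=[{"slide":[0,0,-50],"turn":[0,0,0],"hand":60},{"slide":[-25,-35,-40],"turn":[0,0,0],"hand":60},{"slide":[-35,-48,0],"turn":[0,0,0],"hand":60},{"slide":[-35,-48,0],"turn":[0,0,0],"hand":60},{"slide":[-35,-48,0],"turn":[0,0,0],"hand":60}])

```text
clock: 0.78
eef_pos: [333.4, -436.3, 321.3]
tool_rot: [-3.141, 0.0, -1.253]
force: [-0.1, -0.6, -0.2]
width: 60.2
```

>>> play_rows(targets=[{"slide":[-50,-36,0],"turn":[0,0,0],"hand":60},{"slide":[-50,-36,0],"turn":[0,0,0],"hand":60},{"slide":[-53,-32,0],"turn":[0,0,0],"hand":60},{"slide":[-53,-32,0],"turn":[0,0,0],"hand":60},{"slide":[-53,-32,0],"turn":[0,0,0],"hand":60}])

```text
clock: 1.4
eef_pos: [411.3, -137.5, 321.4]
tool_rot: [-3.141, -0.0, -1.253]
force: [1.0, -0.5, 0.0]
width: 60.1
```

```bash
cat > snap.py <<'E'
from cell import *
import cv2,sys,numpy as np
n,o=sys.argv[1:3]
s=read_state();c=calibration(n);p,d=get_image(n)
cv2.imwrite(f"pics/{o}.png",p);np.savez(f"pics/{o}.npz",p=p,d=d,**c)
print(s['clock'],s['eef_pos'].round(1),s['tool_rot'].round(4),s['qpos'].round(2),s['force'].round(2),round(s['width'],1))
E
python3 snap.py wrist w1
```

```text
1.4 [ 411.3 -137.5  321.4] [-3.1412e+00 -3.0000e-04 -1.2532e+00] [ 0.36  0.21 -0.12  1.95  0.03  0.98 -1.03] [ 1.01 -0.48  0.03] 60.1
```

View pics/w1.png

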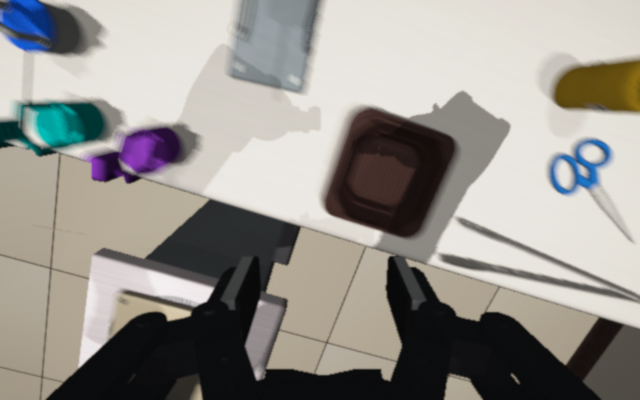

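>>> play_rows(targets=[{"slide":[-48,-34,0],"turn":[0,0,0],"hand":60},{"slide":[-48,-34,0],"turn":[0,0,0],"hand":60},{"slide":[-48,-34,0],"turn":[0,0,9],"hand":60},{"slide":[-30,-30,0],"turn":[0,0,9],"hand":60},{"slide":[0,0,0],"turn":[0,0,0],"hand":60}])

```text
clock: 2.08
eef_pos: [488.4, 65.1, 321.0]
tool_rot: [-3.141, 0.002, -1.557]
force: [-1.0, 0.4, -0.6]
width: 60.1
```

```bash
python3 snap.py wrist w2
```

```text
2.075 [488.4  65.1 321. ] [-3.1412e+00  1.6000e-03 -1.5568e+00] [-0.05  0.31 -0.18  1.82  0.06  1.03 -1.81] [-1.01  0.37 -0.58] 60.1
```

View pics/w2.png

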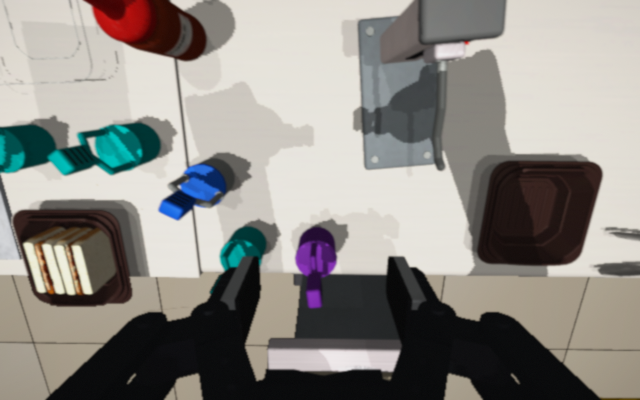

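Run:
```python
from h import *
p,d,K,R,t=load("w2")
a=cv2.resize(p[130:240,130:270],None,fx=4,fy=4,interpolation=cv2.INTER_CUBIC)
b=cv2.resize(p[0:190,340:520],None,fx=4,fy=4,interpolation=cv2.INTER_CUBIC)[:, :]
cv2.imwrite("pics/w2a.png",a);cv2.imwrite("pics/w2b.png",cv2.resize(p[0:190,340:520],None,fx=3.1,fy=3.1,interpolation=cv2.INTER_CUBIC))
for nm,u,v,z in(("bl",366,169,12),("br",437,165,12),("tl",359,18,12),("tip",440,166,178),("carr",442,66,165)):
    print(nm,onz(u,v,z,K,R,t).round(1))
```

```text
bl [472.1   4.   12. ]
br [479.2 -94.7  12. ]
tl [659.6  23.   12. ]
tip [511.  -38.6 178. ]
carr [593.7 -34.3 165. ]
```

View pics/w2a.png

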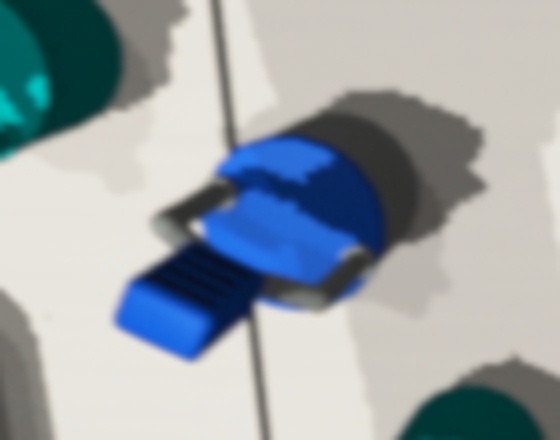

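View pics/w2b.png

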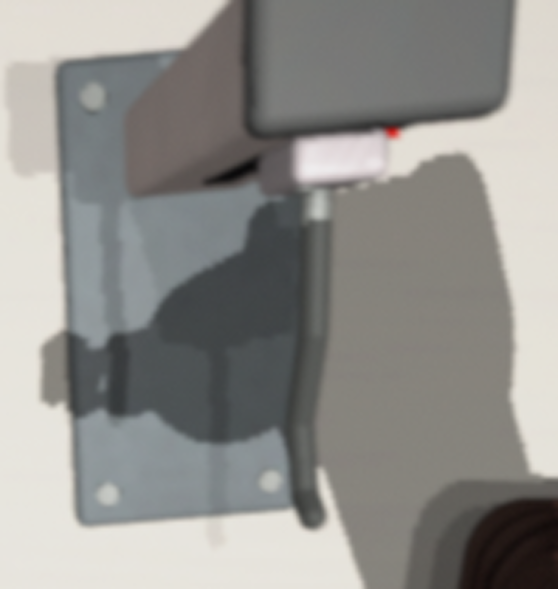

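Run:
```python
from h import *
w=load("w2");K,R,t=w[2:]
c=[onz(130+a/4,130+b/4,150,K,R,t) for a,b in((137,283),(214,316),(192,358),(117,320))]
for x in c: print(x.round(1))
print("mean",np.mean(c,0).round(1)); 
for i,j in((0,1),(3,2),(0,3),(1,2)): v=c[j]-c[i];print(np.linalg.norm(v).round(1),np.degrees(np.arctan2(v[1],v[0])).round(1))
# lid from colour mask
p=w[0];h=cv2.cvtColor(p,cv2.COLOR_BGR2HSV)
m=((h[...,0]>105)&(h[...,0]<125)&(h[...,1]>120)).astype(np.uint8);m[:, :150]=0;m[:,240:]=0;m[:150]=0;m[220:]=0
X=pts(w[1],K,R,t)
P=np.array([onz(u,v,56,K,R,t) for v,u in zip(*np.nonzero(m&(X[...,2]<75)))])
print("lid circ",cv2.minEnclosingCircle(P[:,:2].astype(np.float32)))
# legs: elbows of handle feet
tp=load("top0");sc=load("scene0")
rw=ray(440.7,166.5,K,R,t);rt=ray(363.3,183.5,*tp[2:]);rs=ray(330.7,170,*sc[2:])
print(tri(rw,rt),tri(rw,rs),tri(rt,rs))
print("tip z178",onz(440.7,166.5,178,K,R,t),onz(363.3,183.5,178,*tp[2:]),onz(330.7,170,178,*sc[2:]))
# lid from scene/top
for n,q in(("scene",sc),("top",tp)):
    X=pts(q[1],*q[2:]);h=cv2.cvtColor(q[0],cv2.COLOR_BGR2HSV)
    m=(h[...,0]>100)&(h[...,0]<128)&(h[...,1]>100)&(abs(X[...,0]-450)<45)&(abs(X[...,1]-225)<45)
    for lo,hi,z in((40,75,56),(100,165,150)):
        P=np.array([onz(u,v,z,*q[2:]) for v,u in zip(*np.nonzero(m&(X[...,2]>lo)&(X[...,2]<hi)))])
        print(n,z,cv2.minEnclosingCircle(P[:,:2].astype(np.float32)))
```

```text
[465.9 223.4 150. ]
[457.4 205.1 150. ]
[445.9 212.1 150. ]
[456.  229.8 150. ]
mean [456.3 217.6 150. ]
20.2 -114.9
20.4 -119.5
11.8 147.2
13.4 148.8
lid circ ((457.1299133300781, 218.61106872558594), 29.405508041381836)
(array([508.43567413, -42.53223271, 168.14502287]), np.float64(0.7460618320595098)) (array([509.60850809, -42.10332325, 168.015233  ]), np.float64(2.5251135712075956)) (array([509.6044203 , -41.96548145, 167.26828479]), np.float64(2.2788937115439776))
tip z178 [510.55500585 -39.27712235 178.        ] [505.57696943 -40.80109084 178.        ] [500.40822662 -19.91076333 178.        ]
scene 56 ((454.5068054199219, 226.15057373046875), 31.89974021911621)
scene 150 ((439.8785400390625, 246.92955017089844), 38.89452362060547)
top 56 ((453.3092346191406, 221.21556091308594), 28.470285415649414)
top 150 ((450.4951171875, 220.1254119873047), 13.566472053527832)
```

Run:
```python
from h import *
w=load("w2");K,R,t=w[2:]
for a,b,z in(((172.5,185.5),(209.5,204.5),90),((187.5,176.5),(222.5,194),57)):
    A,B=onz(*a,z,K,R,t),onz(*b,z,K,R,t);v=B-A
    print(A.round(1),B.round(1),((A+B)/2).round(1),np.linalg.norm(v).round(1),np.degrees(np.arctan2(v[1],v[0])).round(1))
for n in("w2","top0","scene0"):
    q=load(n);X=pts(q[1],*q[2:]);h=cv2.cvtColor(q[0],cv2.COLOR_BGR2HSV)
    for nm,a,b in(("teal",80,97),("purple",130,160)):
        m=(h[...,0]>a)&(h[...,0]<b)&(h[...,1]>100)&(X[...,2]>40)&(X[...,2]<160)&(q[1]>0)&(X[...,0]>200)&(X[...,0]<650)
        k,l,st,ce=cv2.connectedComponentsWithStats(m.astype(np.uint8))
        for i in range(1,k):
            if st[i,4]>50: print(n,nm,np.median(X[l==i],0).round(),X[l==i].max(0).round())
```

```text
[465.4 241.4  90. ] [442.5 200.   90. ] [453.9 220.7  90. ] 47.3 -119.0
[468.5 236.4  57. ] [446.  193.7  57. ] [457.2 215.   57. ] 48.2 -117.9
w2 teal [505. 315.  57.] [531. 348. 152.]
w2 teal [498. 451.  56.] [525. 472.  59.]
w2 teal [369. 181.  56.] [382. 205. 107.]
w2 purple [362.  73.  57.] [383. 100. 152.]
top0 teal [496. 319.  57.] [530. 349. 158.]
top0 teal [491. 464.  59.] [521. 495. 155.]
top0 teal [346. 181.  58.] [380. 206. 155.]
top0 purple [347.  80.  58.] [377. 102. 157.]
scene0 teal [348. 186.  58.] [379. 211. 151.]
scene0 teal [499. 328.  58.] [530. 351. 154.]
scene0 teal [492. 476.  58.] [525. 500. 153.]
scene0 purple [348.  81.  59.] [377. 106. 152.]
```

>>> play_rows(targets=[{"slide":[-51,10,0],"turn":[0,0,0],"hand":60},{"slide":[-51,10,0],"turn":[0,0,0],"hand":60},{"slide":[-51.4,9.3,0],"turn":[0,0,9],"hand":60},{"slide":[0,0,40],"turn":[0,0,10],"hand":60},{"slide":[0,0,40],"turn":[0,0,10],"hand":60}])

```text
clock: 2.75
eef_pos: [456.7, 213.7, 240.7]
tool_rot: [-3.14, 0.0, -2.073]
force: [-0.5, 0.1, -0.2]
width: 60.0
```

```bash
python3 snap.py wrist w3
```

```text
2.75 [456.7 213.7 240.7] [-3.1404e+00  1.0000e-04 -2.0735e+00] [-0.41  0.41 -0.12  1.9   0.07  0.83 -2.64] [-0.47  0.07 -0.18] 60.0
```

View pics/w3.png

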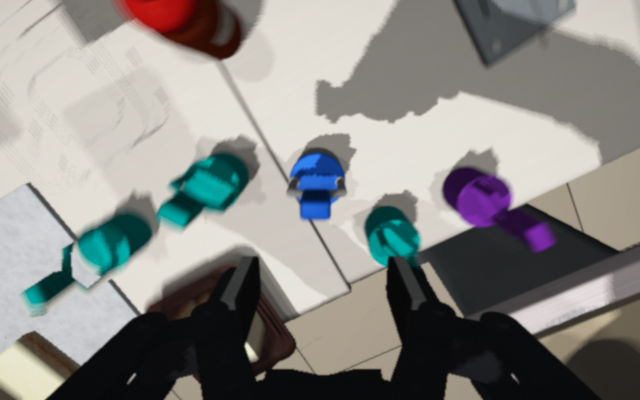

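Run:
```python
from h import *
w=load("w3");K,R,t=w[2:];p=w[0]
cv2.imwrite("pics/w3a.png",cv2.resize(p[140:230,270:360],None,fx=6,fy=6,interpolation=cv2.INTER_CUBIC))
h=cv2.cvtColor(p,cv2.COLOR_BGR2HSV);X=pts(w[1],K,R,t)
m=(h[...,0]>105)&(h[...,0]<125)&(h[...,1]>120);m[:140]=0;m[230:]=0;m[:,:270]=0;m[:,360:]=0
P=np.array([onz(u,v,56,K,R,t) for v,u in zip(*np.nonzero(m&(X[...,2]<70)))])
print(cv2.minEnclosingCircle(P[:,:2].astype(np.float32)))
Y=X[m&(X[...,2]>143)];print(len(Y),Y.mean(0),cv2.minAreaRect(Y[:,:2].astype(np.float32)))
```

```text
((457.8968505859375, 219.4080352783203), 29.12299346923828)
533 [459.69375825 218.0736976  154.05929014] ((491.1351318359375, 203.65528869628906), (22.186952590942383, 88.37699890136719), 64.80520629882812)
```

View pics/w3a.png

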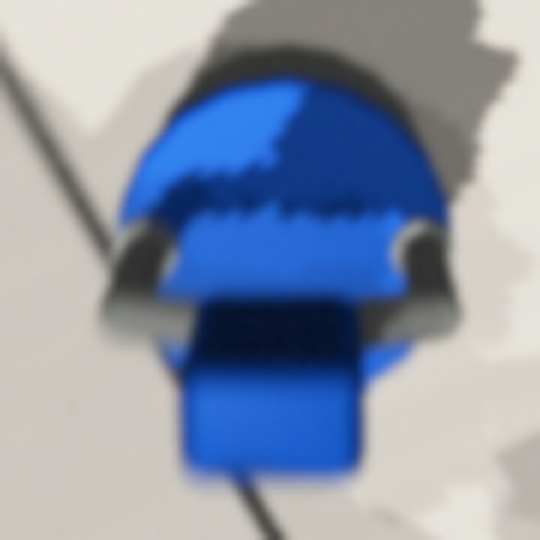

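>>> play_rows(targets=[{"slide":[-5,1.5,40],"turn":[0,0,0],"hand":60},{"slide":[0,0,40],"turn":[0,0,0],"hand":60},{"slide":[0,0,30],"turn":[0,0,0],"hand":60},{"slide":[0,0,11],"turn":[0,0,0],"hand":60},{"slide":[0,0,0],"turn":[0,0,0],"hand":40}])

```text
clock: 3.42
eef_pos: [458.0, 219.2, 120.6]
tool_rot: [3.142, -0.001, -2.068]
force: [-0.2, 0.0, -0.1]
width: 43.1
```

```bash
python3 snap.py wrist w4
```

```text
3.425 [458.  219.2 120.6] [ 3.1416e+00 -6.0000e-04 -2.0681e+00] [-0.44  0.59 -0.1   2.01  0.11  0.54 -2.67] [-0.23  0.04 -0.09] 43.1
```

View pics/w4.png

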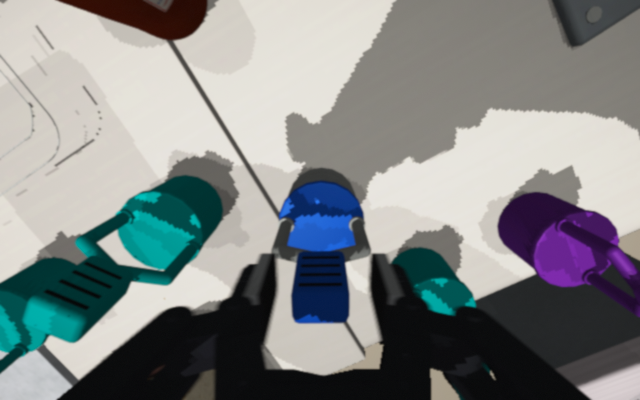

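Grip block at (320,288) sits centred between the fingers. Close.

>>> play_rows(targets=[{"slide":[0,0,0],"turn":[0,0,0],"hand":30},{"slide":[0,0,0],"turn":[0,0,0],"hand":10},{"slide":[0,0,0],"turn":[0,0,0],"hand":10},{"slide":[0,0,0],"turn":[0,0,0],"hand":10},{"slide":[0,0,0],"turn":[0,0,0],"hand":10}])

```text
clock: 4.1
eef_pos: [458.6, 220.4, 121.7]
tool_rot: [-3.14, 0.002, -2.068]
force: [-0.2, -0.5, 5.8]
width: 23.2
```

>>> play_rows(targets=[{"slide":[0,0,-8],"turn":[0,0,0],"hand":10},{"slide":[0,0,-12],"turn":[0,0,0],"hand":10},{"slide":[0,0,-20],"turn":[0,0,0],"hand":10},{"slide":[0,0,0],"turn":[0,0,0],"hand":10},{"slide":[0,0,0],"turn":[0,0,0],"hand":10}])

```text
clock: 4.72
eef_pos: [457.2, 219.7, 160.0]
tool_rot: [3.141, -0.001, -2.068]
force: [-0.4, 0.2, -8.2]
width: 23.4
```

```bash
python3 snap.py wrist w5; python3 snap.py wrist w5b
```

```text
4.725 [457.2 219.7 160. ] [ 3.1411e+00 -8.0000e-04 -2.0681e+00] [-0.43  0.53 -0.11  1.98  0.09  0.64 -2.66] [-0.38  0.17 -8.15] 23.4
4.775 [457.  219.6 159.7] [ 3.1407e+00 -1.5000e-03 -2.0681e+00] [-0.43  0.53 -0.11  1.98  0.09  0.64 -2.66] [-0.41 -0.71 -7.67] 22.9
```

View pics/w5.png

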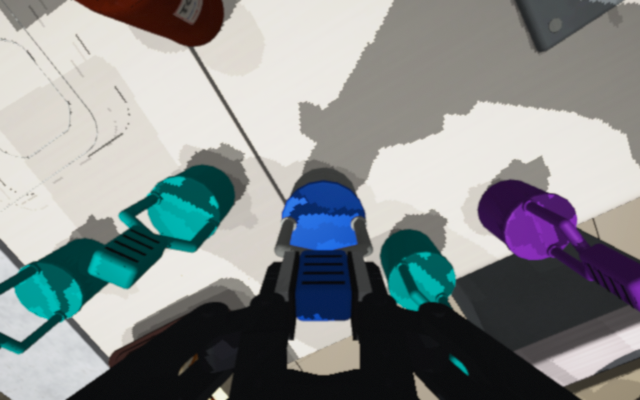

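>>> play_rows(targets=[{"slide":[0,0,-15],"turn":[0,0,-8.6],"hand":10},{"slide":[0,0,-15],"turn":[0,0,-8.6],"hand":10},{"slide":[0,0,-15],"turn":[0,0,-8.6],"hand":10},{"slide":[0,0,-4],"turn":[0,0,-8.5],"hand":10},{"slide":[20,1,0],"turn":[0,0,0],"hand":10}])

```text
clock: 5.45
eef_pos: [458.6, 201.8, 209.2]
tool_rot: [-3.141, 0.002, -1.466]
force: [0.4, -0.7, -7.7]
width: 22.8
```

>>> play_rows(targets=[{"slide":[40,1,0],"turn":[0,0,0],"hand":10},{"slide":[45,1,0],"turn":[0,0,0],"hand":10},{"slide":[45,1,0],"turn":[0,0,0],"hand":10},{"slide":[30,1,0],"turn":[0,0,0],"hand":10},{"slide":[10,0,0],"turn":[0,0,0],"hand":10}])

```text
clock: 6.08
eef_pos: [471.2, 27.7, 208.6]
tool_rot: [3.139, -0.001, -1.474]
force: [0.2, 0.8, -7.5]
width: 23.1
```

```bash
python3 snap.py wrist w6
```

```text
6.075 [471.2  27.7 208.6] [ 3.1394e+00 -1.2000e-03 -1.4736e+00] [ 0.09  0.42 -0.29  2.02  0.18  0.73 -1.78] [ 0.18  0.77 -7.53] 23.1
```

View pics/w6.png

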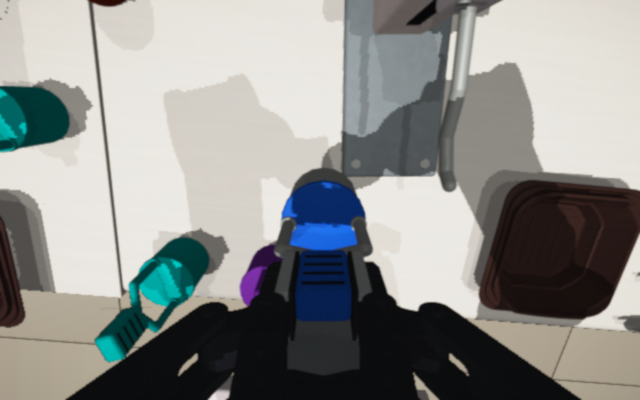

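Run:
```python
from h import *
w=load("w6");K,R,t=w[2:]
cv2.imwrite("pics/w6a.png",cv2.resize(w[0][0:200,330:530],None,fx=3,fy=3,interpolation=cv2.INTER_CUBIC))
w2=load("w2")
for u,v,z in((343,176,12),(436,177,12),(345,2,12),(450,186,175),(466,8,175),(457,75,175),(449,128,165)): print((u,v),onz(u,v,z,K,R,t).round(1))
print(tri(ray(450,185,K,R,t),ray(440.7,166.5,*w2[2:])))
```

```text
(343, 176) [472.2   5.2  12. ]
(436, 177) [480.8 -93.1  12. ]
(345, 2) [632.7  22.4  12. ]
(450, 186) [510.2 -40.3 175. ]
(466, 8) [596.5 -28.8 175. ]
(457, 75) [567.1 -31.2 175. ]
(449, 128) [540.6 -36.7 165. ]
(array([508.68722659, -43.32778691, 167.28769758]), np.float64(0.6204807822062697))
```

View pics/w6a.png

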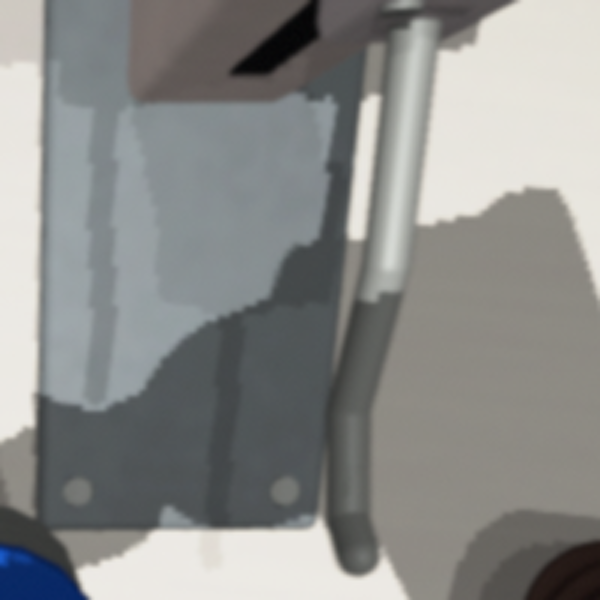

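>>> play_rows(targets=[{"slide":[25,0,0],"turn":[0,0,0],"hand":10},{"slide":[28,0,0],"turn":[0,0,0],"hand":10},{"slide":[15,0,0],"turn":[0,0,0],"hand":10},{"slide":[5,0,0],"turn":[0,0,0],"hand":10},{"slide":[0,0,0],"turn":[0,0,0],"hand":10}])

```text
clock: 6.75
eef_pos: [479.3, -41.1, 209.3]
tool_rot: [-3.142, 0.001, -1.469]
force: [-0.3, 0.0, -7.9]
width: 23.1
```

```bash
python3 snap.py wrist w7; python3 snap.py scene s7; python3 -c "
from h import *
p=load('s7')[0];cv2.imwrite('pics/s7a.png',cv2.resize(p[110:260,230:430],None,fx=4,fy=4,interpolation=cv2.INTER_CUBIC))"
```

```text
6.75 [479.3 -41.1 209.3] [-3.1416e+00  9.0000e-04 -1.4688e+00] [ 0.24  0.43 -0.29  2.    0.18  0.74 -1.63] [-0.29  0.02 -7.89] 23.1
6.8 [479.4 -40.8 209.3] [-3.1415e+00  1.0000e-03 -1.4682e+00] [ 0.24  0.43 -0.29  2.    0.18  0.74 -1.63] [ 0.55 -0.14 -7.98] 22.8
```

View pics/w7.png

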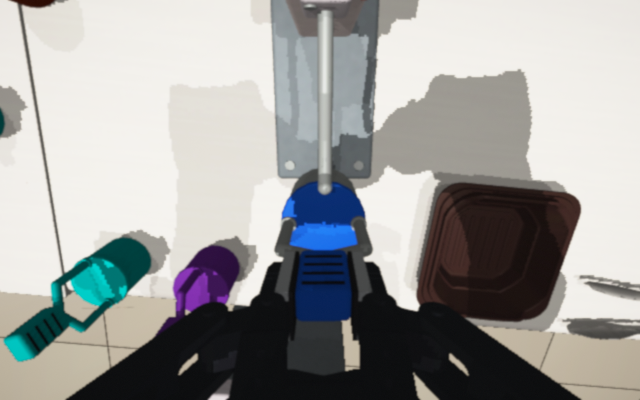

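View pics/s7a.png

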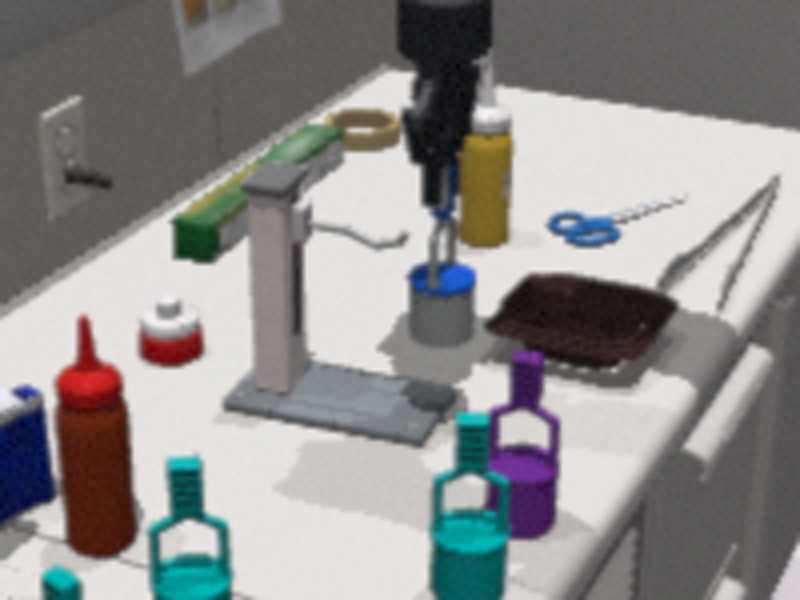

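>>> play_rows(targets=[{"slide":[0,-8,0],"turn":[0,0,0],"hand":10},{"slide":[0,-10,0],"turn":[0,0,0],"hand":10},{"slide":[0,-10,0],"turn":[0,0,0],"hand":10},{"slide":[0,-7,0],"turn":[0,0,0],"hand":10},{"slide":[0,0,0],"turn":[0,0,0],"hand":10}])

```text
clock: 7.48
eef_pos: [514.9, -38.4, 209.2]
tool_rot: [-3.141, 0.0, -1.469]
force: [-0.3, 0.6, -9.0]
width: 23.1
```

```bash
python3 snap.py wrist w8; python3 snap.py scene s8; python3 -c "
from h import *
p=load('s8')[0];a=cv2.resize(p[150:230,280:380],None,fx=5,fy=5,interpolation=cv2.INTER_CUBIC)
b=cv2.resize(load('w8')[0][100:340,220:420],None,fx=1.67,fy=1.67);b=b[:400];a=a[:b.shape[0]]
b=b[:a.shape[0]];cv2.imwrite('pics/c8.png',np.hstack([a,b[:,:300]]))"
```

```text
7.475 [514.9 -38.4 209.2] [-3.1411e+00  2.0000e-04 -1.4694e+00] [ 0.22  0.48 -0.29  1.91  0.19  0.78 -1.64] [-0.31  0.6  -9.04] 23.1
7.525 [514.  -38.5 209.1] [ 3.1409e+00  1.0000e-04 -1.4694e+00] [ 0.22  0.48 -0.29  1.91  0.19  0.78 -1.64] [ 0.14  0.68 -8.44] 23.1
```

View pics/c8.png

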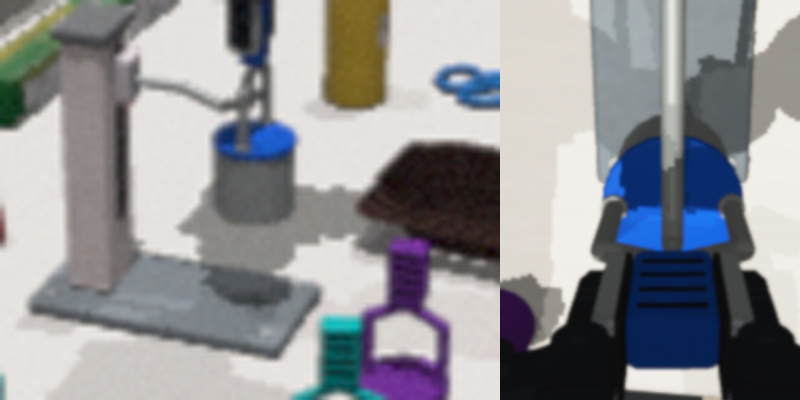

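>>> play_rows(targets=[{"slide":[0,-8,0],"turn":[0,0,0],"hand":10},{"slide":[0,-10,0],"turn":[0,0,0],"hand":10},{"slide":[0,-5,0],"turn":[0,0,0],"hand":10},{"slide":[0,0,5],"turn":[0,0,0],"hand":10},{"slide":[0,0,5],"turn":[0,0,0],"hand":10}])

```text
clock: 8.2
eef_pos: [536.4, -36.3, 198.7]
tool_rot: [3.14, -0.0, -1.47]
force: [-0.5, -0.7, -9.4]
width: 23.1
```

```bash
cat > pair.py <<'E'
import sys,subprocess
from h import *
k=sys.argv[1]
for n in("wrist","scene"): print(subprocess.run(["python3","snap.py",n,n[0]+k],capture_output=True,text=True).stdout)
a=cv2.resize(load('s'+k)[0][140:220,280:360],None,fx=5,fy=5,interpolation=cv2.INTER_CUBIC)
b=cv2.resize(load('w'+k)[0][120:340,220:420],(364,400))
cv2.imwrite(f'pics/c{k}.png',np.hstack([a,b]))
E
python3 pair.py 9
```

```text
8.2 [536.4 -36.3 198.7] [ 3.1403 -0.     -1.4695] [ 0.2   0.52 -0.28  1.86  0.19  0.79 -1.65] [-0.5  -0.7  -9.43] 23.1

8.25 [536.  -36.4 198.1] [ 3.1393e+00  2.0000e-04 -1.4695e+00] [ 0.2   0.52 -0.28  1.86  0.19  0.79 -1.65] [-0.05 -0.34 -9.1 ] 23.1
```

View pics/c9.png

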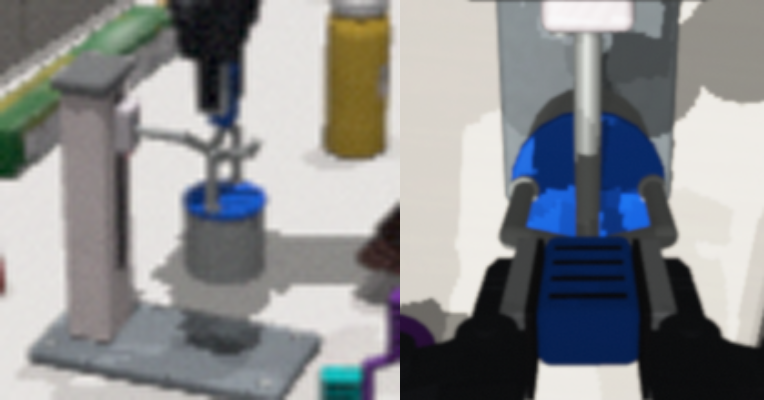

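>>> play_rows(targets=[{"slide":[0,0,4],"turn":[0,0,0],"hand":10},{"slide":[0,0,4],"turn":[0,0,0],"hand":10},{"slide":[0,0,2],"turn":[0,0,0],"hand":10},{"slide":[0,0,0],"turn":[0,0,0],"hand":10},{"slide":[0,0,0],"turn":[0,0,0],"hand":10}])

```text
clock: 8.93
eef_pos: [537.2, -36.2, 189.5]
tool_rot: [-3.141, 0.0, -1.47]
force: [0.3, -0.1, -7.9]
width: 22.9
```

>>> play_rows(targets=[{"slide":[0,0,1.5],"turn":[0,0,0],"hand":10},{"slide":[0,0,1.5],"turn":[0,0,0],"hand":10},{"slide":[0,0,1.5],"turn":[0,0,0],"hand":10},{"slide":[0,0,1.5],"turn":[0,0,0],"hand":10},{"slide":[0,0,0],"turn":[0,0,0],"hand":10}])

```text
clock: 9.55
eef_pos: [537.0, -36.2, 183.3]
tool_rot: [3.142, 0.0, -1.469]
force: [0.1, -0.6, -7.7]
width: 23.0
```

```bash
python3 pair.py 10
```

```text
9.55 [537.  -36.2 183.3] [ 3.1416  0.     -1.4695] [ 0.2   0.54 -0.27  1.88  0.2   0.75 -1.66] [ 0.05 -0.63 -7.74] 23.0

9.6 [537.1 -36.2 183.3] [-3.1416  0.     -1.4694] [ 0.2   0.54 -0.27  1.88  0.2   0.75 -1.66] [-0.52  0.56 -6.7 ] 22.6
```

View pics/c10.png

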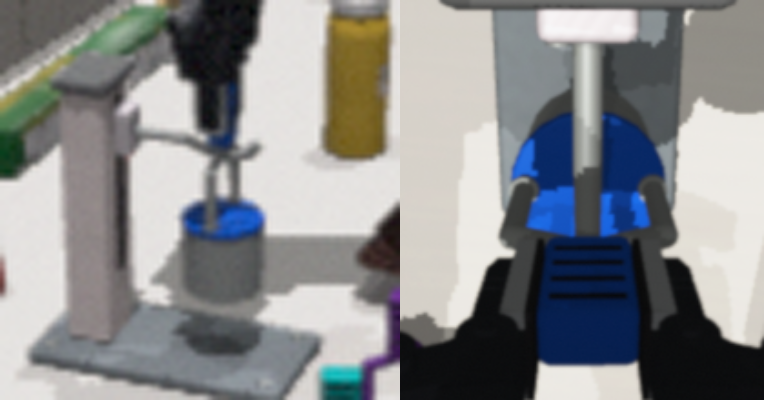

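>>> play_rows(targets=[{"slide":[0,0,1.5],"turn":[0,0,0],"hand":10},{"slide":[0,0,1.5],"turn":[0,0,0],"hand":10},{"slide":[0,0,1.5],"turn":[0,0,0],"hand":10},{"slide":[0,0,1.5],"turn":[0,0,0],"hand":10},{"slide":[0,0,0],"turn":[0,0,0],"hand":10}])

```text
clock: 10.28
eef_pos: [537.1, -36.2, 177.3]
tool_rot: [-3.141, 0.0, -1.47]
force: [-0.1, -0.0, -5.0]
width: 23.2
```

>>> play_rows(targets=[{"slide":[0,0,1.5],"turn":[0,0,0],"hand":10},{"slide":[0,0,1.5],"turn":[0,0,0],"hand":10},{"slide":[0,0,1.5],"turn":[0,0,0],"hand":10},{"slide":[0,0,1.5],"turn":[0,0,0],"hand":10},{"slide":[0,0,0],"turn":[0,0,0],"hand":10}])

```text
clock: 10.9
eef_pos: [537.2, -36.2, 171.4]
tool_rot: [-3.141, 0.0, -1.469]
force: [-0.4, 1.2, -2.9]
width: 22.8
```

```bash
python3 pair.py 11
```

```text
10.9 [537.2 -36.2 171.4] [-3.1413  0.     -1.4694] [ 0.19  0.56 -0.27  1.89  0.21  0.72 -1.66] [-0.38  1.16 -2.92] 22.8

10.95 [537.2 -36.3 171.4] [-3.1413 -0.     -1.4695] [ 0.19  0.56 -0.27  1.89  0.21  0.72 -1.66] [ 0.15  0.41 -2.13] 23.1
```

View pics/c11.png

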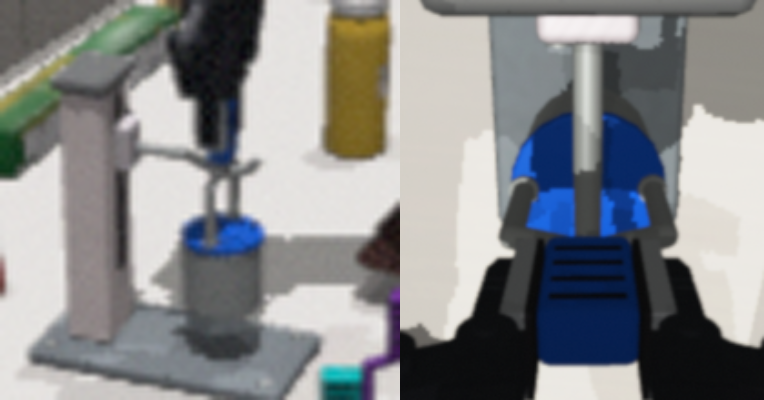

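>>> play_rows(targets=[{"slide":[0,0,1.2],"turn":[0,0,0],"hand":10},{"slide":[0,0,1.2],"turn":[0,0,0],"hand":10},{"slide":[0,0,1.2],"turn":[0,0,0],"hand":10},{"slide":[0,0,1],"turn":[0,0,0],"hand":10},{"slide":[0,0,0],"turn":[0,0,0],"hand":10}])

```text
clock: 11.62
eef_pos: [537.2, -36.2, 166.8]
tool_rot: [-3.141, 0.0, -1.47]
force: [-0.4, 1.8, -1.2]
width: 23.0
```

Run:
```python
from cell import *
import numpy as np
f=[]
for i in range(8): s=read_state();f.append(s['force'][2]);get_image("wrist")
print(np.round(f,2),np.mean(f),s['eef_pos'])
```

```text
[-1.16  0.32  0.03 -0.65 -1.49 -1.03 -0.97 -1.  ] -0.7437236661436392 [537.16328856 -36.23330074 166.80054942]
```

>>> play_rows(targets=[{"slide":[0,0,0.8],"turn":[0,0,0],"hand":10},{"slide":[0,0,0.8],"turn":[0,0,0],"hand":10},{"slide":[0,0,0],"turn":[0,0,0],"hand":10}])

```text
clock: 12.4
eef_pos: [537.2, -36.3, 165.1]
tool_rot: [-3.141, -0.0, -1.469]
force: [0.0, 0.6, 0.3]
width: 22.8
```

```bash
cat > fz.py <<'E'
from cell import *
import numpy as np
f=[]
for i in range(12): s=read_state();f.append(s['force']);get_image("wrist")
f=np.array(f);print(f[:,2].round(2),f.mean(0).round(2),s['eef_pos'].round(2),s['clock'])
E
python3 fz.py
```

```text
[ 0.26 -0.27 -0.02  0.12 -0.28  0.72 -0.14 -1.23 -0.56 -0.72  0.16  0.88] [-0.15  0.56 -0.09] [537.14 -36.24 165.18] 12.95
```

>>> play_rows(targets=[{"slide":[0,0,0],"turn":[0,0,0],"hand":24},{"slide":[0,0,0],"turn":[0,0,0],"hand":26},{"slide":[0,0,0],"turn":[0,0,0],"hand":30},{"slide":[0,0,0],"turn":[0,0,0],"hand":40},{"slide":[0,0,0],"turn":[0,0,0],"hand":50}])

```text
clock: 13.62
eef_pos: [537.0, -36.3, 165.1]
tool_rot: [-3.142, -0.0, -1.47]
force: [0.4, -1.0, 1.0]
width: 49.9
```

```bash
python3 pair.py 12
```

```text
13.625 [537.  -36.3 165.1] [-3.1416 -0.     -1.4695] [ 0.19  0.57 -0.26  1.89  0.22  0.71 -1.67] [ 0.39 -0.99  0.96] 49.9

13.675 [537.  -36.3 165.1] [-3.1416 -0.     -1.4695] [ 0.19  0.57 -0.26  1.89  0.22  0.71 -1.67] [0.88 0.62 1.25] 50.1
```

View pics/c12.png

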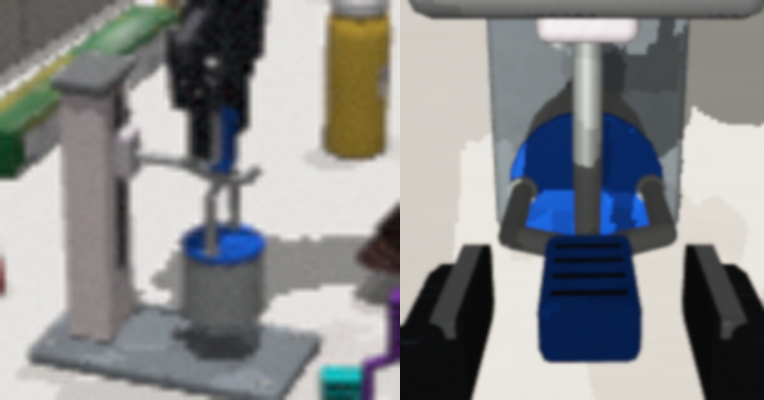

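Released cleanly: it hangs on the hook, block centred between the open fingers. Stand back upward and wait.

>>> play_rows(targets=[{"slide":[0,0,-10],"turn":[0,0,0],"hand":60},{"slide":[0,0,-25],"turn":[0,0,0],"hand":60},{"slide":[0,0,-35],"turn":[0,0,0],"hand":60},{"slide":[0,0,-30],"turn":[0,0,0],"hand":60},{"slide":[0,0,0],"turn":[0,0,0],"hand":60}])

```text
clock: 14.35
eef_pos: [538.8, -36.1, 268.1]
tool_rot: [-3.136, -0.001, -1.47]
force: [-0.5, 0.7, -1.0]
width: 59.7
```

```bash
python3 pair.py 13; python3 fz.py
```

```text
14.35 [538.8 -36.1 268.1] [-3.1356e+00 -9.0000e-04 -1.4696e+00] [ 0.22  0.44 -0.3   1.78  0.16  0.94 -1.61] [-0.5   0.75 -0.95] 59.7

14.4 [537.6 -36.3 266.5] [-3.1388e+00 -5.0000e-04 -1.4696e+00] [ 0.22  0.44 -0.3   1.78  0.16  0.94 -1.61] [-0.19  0.19 -1.03] 60.2

[ 0.26 -0.18  0.31 -0.27  0.58  0.21 -0.15 -0.07 -0.16  0.13  0.08  0.42] [-0.14 -0.06  0.1 ] [537.   -36.22 264.95] 15.0
```

>>> play_rows(targets=[{"slide":[0,0,0],"turn":[0,0,0],"hand":60},{"slide":[0,0,0],"turn":[0,0,0],"hand":60},{"slide":[0,0,0],"turn":[0,0,0],"hand":60},{"slide":[0,0,0],"turn":[0,0,0],"hand":60},{"slide":[0,0,0],"turn":[0,0,0],"hand":60}])

```text
clock: 15.68
eef_pos: [537.0, -36.3, 265.1]
tool_rot: [3.142, -0.0, -1.47]
force: [0.1, 0.2, 0.6]
width: 59.7
```

>>> play_rows(targets=[{"slide":[0,0,0],"turn":[0,0,0],"hand":60},{"slide":[0,0,0],"turn":[0,0,0],"hand":60},{"slide":[0,0,0],"turn":[0,0,0],"hand":60},{"slide":[0,0,0],"turn":[0,0,0],"hand":60},{"slide":[0,0,0],"turn":[0,0,0],"hand":60}])

```text
clock: 16.3
eef_pos: [537.0, -36.3, 265.1]
tool_rot: [3.142, 0.0, -1.47]
force: [-0.4, -0.3, 0.9]
width: 60.1
```

```bash
python3 pair.py 14; python3 -c "
from h import *
for a,b in (('s13','s14'),('w13','w14')):
    d=cv2.absdiff(load(a)[0],load(b)[0]);print(a,b,d.mean(),(d.max(2)>60).sum())"
```

```text
16.3 [537.  -36.3 265.1] [ 3.1416  0.     -1.4696] [ 0.22  0.44 -0.3   1.78  0.16  0.94 -1.61] [-0.42 -0.32  0.94] 60.1

16.35 [537.1 -36.3 265.1] [-3.1415 -0.     -1.4695] [ 0.22  0.44 -0.3   1.78  0.16  0.94 -1.61] [-0.79 -0.37 -1.02] 60.3

s13 s14 2.0063802083333333 5
w13 w14 6.1286640625 6692
```

View pics/c14.png

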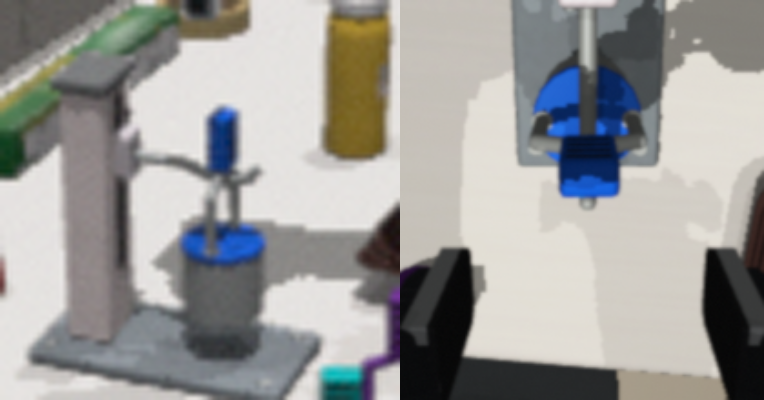

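View pics/w14.png

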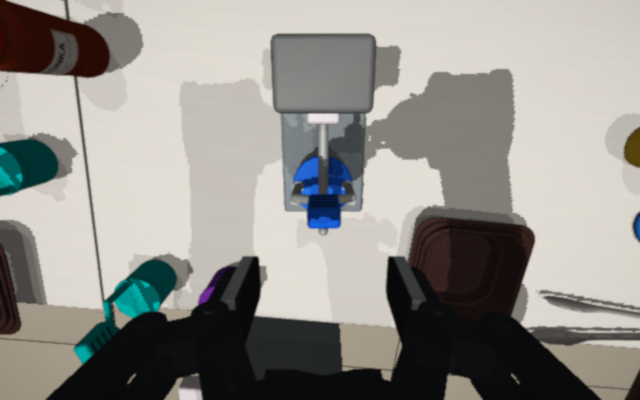

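>>> play_rows(targets=[{"slide":[0,0,0],"turn":[0,0,0],"hand":60},{"slide":[0,0,0],"turn":[0,0,0],"hand":60},{"slide":[0,0,0],"turn":[0,0,0],"hand":60},{"slide":[0,0,0],"turn":[0,0,0],"hand":60},{"slide":[0,0,15],"turn":[0,0,0],"hand":60}])

```text
clock: 17.02
eef_pos: [538.0, -36.2, 250.5]
tool_rot: [-3.139, -0.0, -1.47]
force: [0.1, -0.2, 0.0]
width: 60.2
```

>>> play_rows(targets=[{"slide":[0,0,25],"turn":[0,0,0],"hand":60},{"slide":[0,0,25],"turn":[0,0,0],"hand":60},{"slide":[0,0,20],"turn":[0,0,0],"hand":55},{"slide":[0,0,10],"turn":[0,0,0],"hand":50},{"slide":[0,0,4],"turn":[0,0,0],"hand":40}])

```text
clock: 17.65
eef_pos: [536.7, -36.2, 165.4]
tool_rot: [3.141, 0.0, -1.469]
force: [0.1, 0.0, -0.6]
width: 40.4
```

>>> play_rows(targets=[{"slide":[0,0,0],"turn":[0,0,0],"hand":30},{"slide":[0,0,0],"turn":[0,0,0],"hand":27},{"slide":[0,0,0],"turn":[0,0,0],"hand":26},{"slide":[0,0,0],"turn":[0,0,0],"hand":25},{"slide":[0,0,0],"turn":[0,0,0],"hand":24}])

```text
clock: 18.27
eef_pos: [537.2, -36.2, 166.3]
tool_rot: [-3.141, 0.0, -1.47]
force: [0.3, -0.1, 0.2]
width: 23.8
```

```bash
python3 pair.py 15
```

```text
18.275 [537.2 -36.2 166.3] [-3.1411e+00  1.0000e-04 -1.4695e+00] [ 0.19  0.57 -0.27  1.89  0.22  0.71 -1.67] [ 0.32 -0.08  0.17] 23.8

18.325 [537.2 -36.2 166.3] [-3.1411  0.     -1.4694] [ 0.19  0.57 -0.27  1.89  0.22  0.71 -1.67] [ 0.83 -0.04 -0.39] 23.6
```

View pics/c15.png

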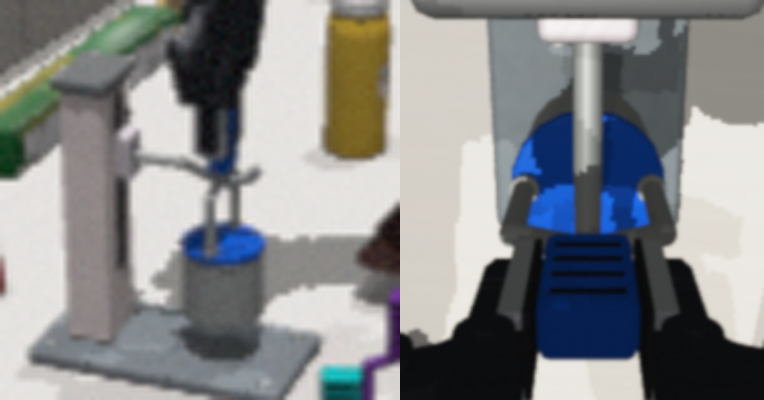

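>>> play_rows(targets=[{"slide":[0,0,0],"turn":[0,0,0],"hand":23},{"slide":[0,0,0],"turn":[0,0,0],"hand":20},{"slide":[0,0,0],"turn":[0,0,0],"hand":10},{"slide":[0,0,0],"turn":[0,0,0],"hand":10},{"slide":[0,0,0],"turn":[0,0,0],"hand":10}])

```text
clock: 19.0
eef_pos: [537.2, -36.2, 166.2]
tool_rot: [-3.141, 0.0, -1.47]
force: [0.7, -0.1, 0.3]
width: 22.9
```

>>> play_rows(targets=[{"slide":[0,0,-1.2],"turn":[0,0,0],"hand":10},{"slide":[0,0,-1.5],"turn":[0,0,0],"hand":10},{"slide":[0,0,-1.5],"turn":[0,0,0],"hand":10},{"slide":[0,0,-1.5],"turn":[0,0,0],"hand":10},{"slide":[0,0,-1.3],"turn":[0,0,0],"hand":10}])

```text
clock: 19.62
eef_pos: [537.1, -36.2, 173.1]
tool_rot: [-3.141, 0.0, -1.47]
force: [1.5, 1.1, -2.8]
width: 23.0
```

```bash
python3 pair.py 16
```

```text
19.625 [537.1 -36.2 173.1] [-3.1415e+00  1.0000e-04 -1.4695e+00] [ 0.2   0.56 -0.27  1.89  0.21  0.73 -1.66] [ 1.52  1.1  -2.82] 23.0

19.675 [537.1 -36.2 173.3] [-3.1414e+00  1.0000e-04 -1.4695e+00] [ 0.2   0.56 -0.27  1.89  0.21  0.73 -1.66] [ 0.63  0.92 -2.78] 22.9
```

View pics/c16.png

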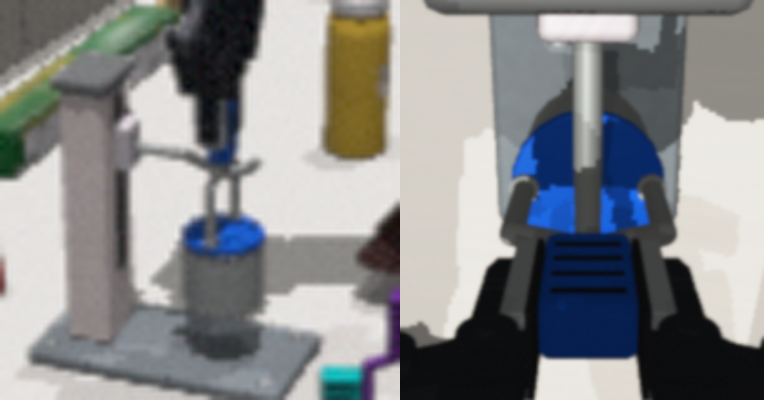

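Load transferring smoothly as expected. Continue.

>>> play_rows(targets=[{"slide":[0,0,-1.5],"turn":[0,0,0],"hand":10},{"slide":[0,0,-1.5],"turn":[0,0,0],"hand":10},{"slide":[0,0,-1.5],"turn":[0,0,0],"hand":10},{"slide":[0,0,-1.5],"turn":[0,0,0],"hand":10},{"slide":[0,0,-1.5],"turn":[0,0,0],"hand":10}])

```text
clock: 20.35
eef_pos: [537.0, -36.2, 180.6]
tool_rot: [3.141, 0.0, -1.469]
force: [2.3, 0.5, -5.5]
width: 22.9
```

>>> play_rows(targets=[{"slide":[0,0,-1.2],"turn":[0,0,0],"hand":10},{"slide":[0,0,-1.2],"turn":[0,0,0],"hand":10},{"slide":[0,0,-1.2],"turn":[0,0,0],"hand":10},{"slide":[0,0,-1.2],"turn":[0,0,0],"hand":10},{"slide":[0,0,-1.2],"turn":[0,0,0],"hand":10}])

```text
clock: 20.98
eef_pos: [536.2, -36.4, 186.4]
tool_rot: [3.14, -0.0, -1.47]
force: [0.3, 0.2, -8.1]
width: 23.2
```

>>> play_rows(targets=[{"slide":[0,0,-4],"turn":[0,0,0],"hand":10},{"slide":[0,0,-5],"turn":[0,0,0],"hand":10},{"slide":[0,0,-6],"turn":[0,0,0],"hand":10},{"slide":[0,0,-6],"turn":[0,0,0],"hand":10},{"slide":[0,0,0],"turn":[0,0,0],"hand":10}])

```text
clock: 21.6
eef_pos: [537.5, -36.2, 208.3]
tool_rot: [-3.14, -0.0, -1.47]
force: [0.1, -0.8, -8.0]
width: 22.7
```

```bash
python3 pair.py 17
```

```text
21.6 [537.5 -36.2 208.3] [-3.1401e+00 -2.0000e-04 -1.4695e+00] [ 0.21  0.51 -0.28  1.85  0.19  0.81 -1.64] [ 0.09 -0.83 -7.96] 22.7

21.65 [537.2 -36.3 208. ] [-3.1409e+00 -1.0000e-04 -1.4695e+00] [ 0.21  0.51 -0.28  1.85  0.19  0.81 -1.64] [ 0.17  0.07 -8.56] 22.7
```

View pics/c17.png

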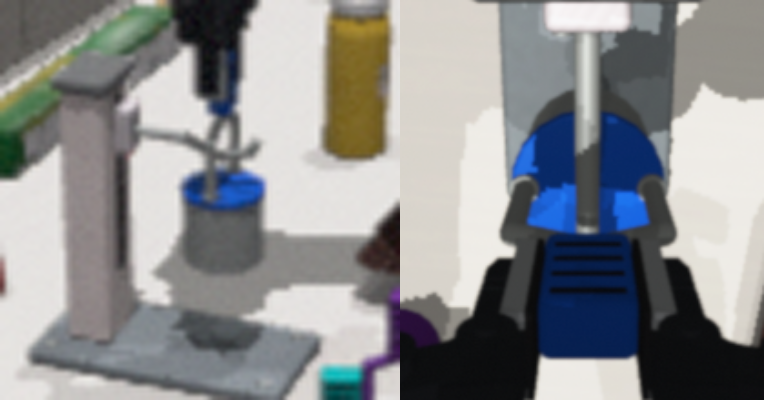

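>>> play_rows(targets=[{"slide":[0,8,0],"turn":[0,0,0],"hand":10},{"slide":[0,14,0],"turn":[0,0,0],"hand":10},{"slide":[0,16,0],"turn":[0,0,0],"hand":10},{"slide":[0,16,0],"turn":[0,0,0],"hand":10},{"slide":[0,10,0],"turn":[0,0,0],"hand":10}])

```text
clock: 22.32
eef_pos: [471.3, -43.1, 207.6]
tool_rot: [3.14, -0.0, -1.47]
force: [-0.0, -0.1, -7.9]
width: 23.0
```

```bash
python3 snap.py wrist w18; python3 snap.py scene s18
python3 - <<'E'
from h import *
# tray: rim in w14 and w2, top
for n in("w2","w7","w14","w18","top0"):
    p,d,K,R,t=load(n);X=pts(d,K,R,t);h=cv2.cvtColor(p,cv2.COLOR_BGR2HSV)
    m=(h[...,2]<80)&(abs(X[...,0]-412)<100)&(abs(X[...,1]+230)<100)&(X[...,2]>30)&(X[...,2]<55)
    if m.sum()<50: print(n,m.sum());continue
    P=X[m][:,:2].astype(np.float32);print(n,m.sum(),cv2.minAreaRect(P),np.percentile(P,1,0),np.percentile(P,99,0))
E
```

```text
22.325 [471.3 -43.1 207.6] [ 3.1399e+00 -2.0000e-04 -1.4698e+00] [ 0.24  0.43 -0.29  2.02  0.18  0.73 -1.63] [-0.   -0.07 -7.95] 23.0
22.375 [470.1 -43.2 207.5] [ 3.1382e+00 -4.0000e-04 -1.4699e+00] [ 0.24  0.42 -0.29  2.02  0.18  0.73 -1.63] [-3.59  0.29 -8.32] 23.0
w2 5128 ((416.2066345214844, -232.92791748046875), (152.47018432617188, 151.27259826660156), 0.35446155071258545) [ 344.73532 -306.52448] [ 491.23907 -158.25363]
w7 8002 ((416.347900390625, -233.25201416015625), (151.6338348388672, 151.6872100830078), 0.19310392439365387) [ 348.20816 -306.05914] [ 491.39813 -158.4372 ]
w14 3642 ((422.1862487792969, -233.46151733398438), (140.45184326171875, 151.16708374023438), 0.6981021761894226) [ 354.6998  -307.19598] [ 491.6699 -158.5663]
w18 8390 ((416.2789306640625, -232.92750549316406), (151.27169799804688, 150.83226013183594), 0.4162595868110657) [ 347.04736 -306.2994 ] [ 490.98953 -158.47684]
top0 752 ((413.739013671875, -232.3709259033203), (153.0590057373047, 148.2325439453125), 0.3348121643066406) [ 338.28812 -304.93103] [ 488.99203 -159.4195 ]
```

View pics/w18.png

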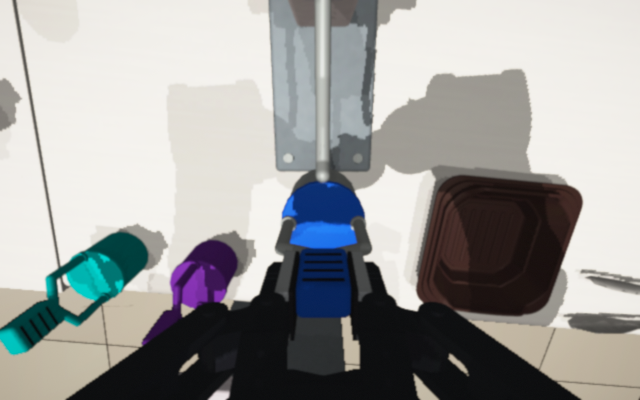

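>>> play_rows(targets=[{"slide":[25,8,0],"turn":[0,0,0],"hand":10},{"slide":[45,18,0],"turn":[0,0,0],"hand":10},{"slide":[50,22,0],"turn":[0,0,0],"hand":10},{"slide":[43,18,0],"turn":[0,0,0],"hand":10},{"slide":[20,8,0],"turn":[0,0,0],"hand":10}])

```text
clock: 23.05
eef_pos: [417.5, -235.9, 207.7]
tool_rot: [-3.141, -0.002, -1.474]
force: [0.5, -0.1, -7.8]
width: 22.5
```

>>> play_rows(targets=[{"slide":[0,0,0],"turn":[0,0,0],"hand":10},{"slide":[0,0,10],"turn":[0,0,0],"hand":10}])

```text
clock: 23.3
eef_pos: [419.8, -231.8, 197.9]
tool_rot: [-3.139, -0.001, -1.469]
force: [-0.2, 0.6, -8.0]
width: 23.0
```

```bash
python3 snap.py wrist w19; python3 snap.py scene s19; python3 -c "
from h import *
p=load('s19')[0];cv2.imwrite('pics/s19a.png',cv2.resize(p[100:240,300:440],None,fx=4,fy=4,interpolation=cv2.INTER_CUBIC))"
```

```text
23.3 [ 419.8 -231.8  197.9] [-3.1386e+00 -6.0000e-04 -1.4688e+00] [ 0.65  0.45 -0.28  2.01  0.18  0.7  -1.21] [-0.22  0.58 -7.98] 23.0
23.35 [ 418.7 -231.   196.3] [-3.1415e+00  1.3000e-03 -1.4678e+00] [ 0.65  0.45 -0.28  2.02  0.18  0.7  -1.21] [-0.1  -0.13 -9.32] 22.7
```

View pics/w19.png

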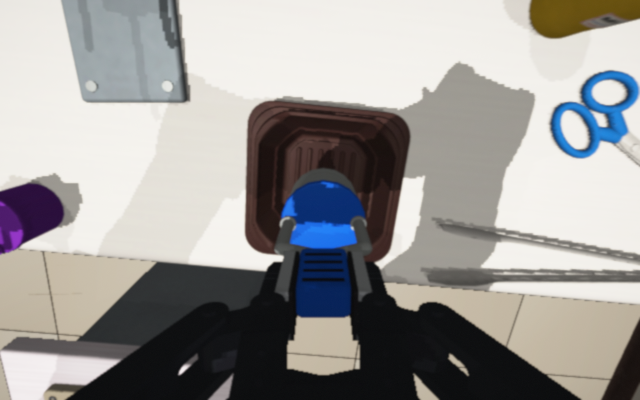

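View pics/s19a.png

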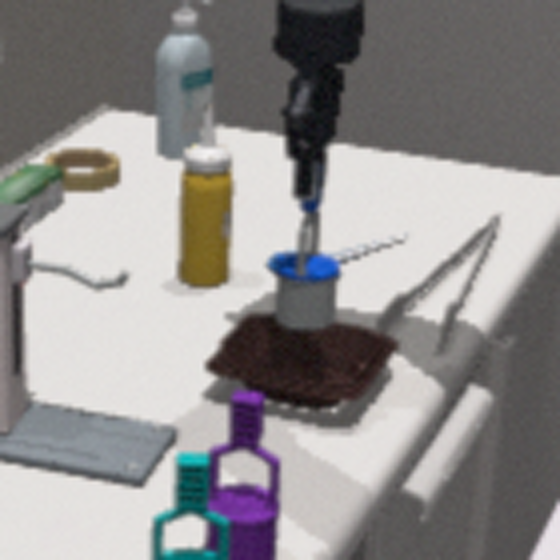

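>>> play_rows(targets=[{"slide":[2,1.5,12],"turn":[0,0,0],"hand":10},{"slide":[0,0,18],"turn":[0,0,0],"hand":10},{"slide":[0,0,18],"turn":[0,0,0],"hand":10},{"slide":[0,0,10],"turn":[0,0,0],"hand":10},{"slide":[0,0,3],"turn":[0,0,0],"hand":10}])

```text
clock: 24.02
eef_pos: [416.8, -234.1, 135.9]
tool_rot: [3.141, 0.001, -1.469]
force: [-0.1, 0.1, -8.3]
width: 23.2
```

>>> play_rows(targets=[{"slide":[0,0,2.5],"turn":[0,0,0],"hand":10},{"slide":[0,0,2],"turn":[0,0,0],"hand":10},{"slide":[0,0,2],"turn":[0,0,0],"hand":10},{"slide":[0,0,1],"turn":[0,0,0],"hand":10},{"slide":[0,0,0],"turn":[0,0,0],"hand":10}])

```text
clock: 24.65
eef_pos: [417.0, -234.5, 129.2]
tool_rot: [-3.142, -0.0, -1.469]
force: [0.3, -0.1, -8.2]
width: 22.5
```

```bash
python3 snap.py wrist w20; python3 snap.py top t20
```

```text
24.65 [ 417.  -234.5  129.2] [-3.1415e+00 -1.0000e-04 -1.4695e+00] [ 0.61  0.56 -0.23  2.08  0.24  0.53 -1.26] [ 0.3  -0.13 -8.24] 22.5
24.7 [ 417.  -234.5  129.2] [-3.1415e+00 -1.0000e-04 -1.4696e+00] [ 0.61  0.56 -0.23  2.08  0.24  0.53 -1.26] [ 0.23  0.32 -8.32] 22.8
```

View pics/w20.png

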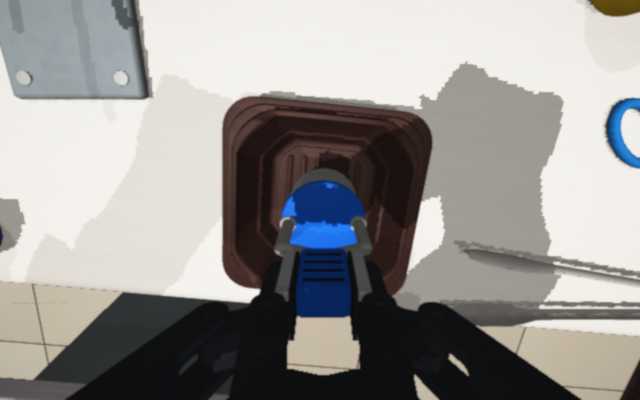

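>>> play_rows(targets=[{"slide":[0,0,1],"turn":[0,0,0],"hand":10},{"slide":[0,0,1],"turn":[0,0,0],"hand":10},{"slide":[0,0,1],"turn":[0,0,0],"hand":10},{"slide":[0,0,0.7],"turn":[0,0,0],"hand":10},{"slide":[0,0,0],"turn":[0,0,0],"hand":10}])

```text
clock: 25.38
eef_pos: [417.0, -234.5, 125.8]
tool_rot: [-3.141, -0.0, -1.47]
force: [-0.9, -0.2, 0.2]
width: 23.1
```

>>> play_rows(targets=[{"slide":[0,0,0.5],"turn":[0,0,0],"hand":10},{"slide":[0,0,0.5],"turn":[0,0,0],"hand":10},{"slide":[0,0,0],"turn":[0,0,0],"hand":10}])

```text
clock: 25.75
eef_pos: [417.1, -234.5, 125.8]
tool_rot: [-3.141, -0.001, -1.47]
force: [-4.2, 1.6, 11.8]
width: 22.9
```

>>> play_rows(targets=[{"slide":[0,0,-0.5],"turn":[0,0,0],"hand":10},{"slide":[0,0,-0.4],"turn":[0,0,0],"hand":10},{"slide":[0,0,0],"turn":[0,0,0],"hand":10}])

```text
clock: 26.12
eef_pos: [417.1, -234.5, 125.8]
tool_rot: [-3.141, -0.0, -1.47]
force: [-2.2, 1.6, 6.6]
width: 22.7
```

>>> play_rows(targets=[{"slide":[0,0,0],"turn":[0,0,0],"hand":24},{"slide":[0,0,0],"turn":[0,0,0],"hand":26},{"slide":[0,0,0],"turn":[0,0,0],"hand":32},{"slide":[0,0,0],"turn":[0,0,0],"hand":45},{"slide":[0,0,0],"turn":[0,0,0],"hand":55}])

```text
clock: 26.75
eef_pos: [417.1, -234.5, 125.3]
tool_rot: [-3.141, -0.0, -1.469]
force: [0.2, -0.1, 1.1]
width: 54.8
```

>>> play_rows(targets=[{"slide":[0,0,-10],"turn":[0,0,0],"hand":60},{"slide":[0,0,-25],"turn":[0,0,0],"hand":60},{"slide":[0,0,-40],"turn":[0,0,0],"hand":60},{"slide":[0,0,-40],"turn":[0,0,0],"hand":60},{"slide":[0,0,0],"turn":[0,0,0],"hand":60}])

```text
clock: 27.38
eef_pos: [419.0, -235.3, 243.7]
tool_rot: [-3.136, -0.004, -1.47]
force: [0.9, -0.6, 0.4]
width: 59.8
```

```bash
python3 snap.py wrist w21; python3 snap.py scene s21
python3 - <<'E'
from h import *
p=load('s21')[0];a=cv2.resize(p[110:250,280:420],(400,400),interpolation=cv2.INTER_CUBIC)
b=cv2.resize(load('w21')[0][50:350,170:470],(400,400));cv2.imwrite('pics/c21.png',np.hstack([a,b]))
w=load('w21');K,R,t=w[2:];X=pts(w[1],K,R,t);h=cv2.cvtColor(w[0],cv2.COLOR_BGR2HSV)
m=(h[...,0]>105)&(h[...,0]<125)&(h[...,1]>120)&(abs(X[...,0]-417)<60)&(abs(X[...,1]+234)<60)
l=m&(X[...,2]<75);P=np.array([onz(u,v,58,K,R,t)[:2] for v,u in zip(*np.nonzero(l))],np.float32)
print(cv2.minEnclosingCircle(P),np.median(X[l],0),np.percentile(X[m][:,2],[1,99]))
E
```

```text
27.375 [ 419.  -235.3  243.7] [-3.1355 -0.0042 -1.4697] [ 0.67  0.38 -0.3   1.96  0.15  0.82 -1.18] [ 0.88 -0.63  0.35] 59.8
27.425 [ 417.7 -234.9  242. ] [-3.1386e+00 -2.2000e-03 -1.4697e+00] [ 0.67  0.38 -0.3   1.96  0.15  0.81 -1.18] [ 0.12 -0.13 -0.15] 60.2
((404.85797119140625, -236.206298828125), 38.050209045410156) [ 422.51792586 -234.48725557   57.96609477] [ 21.88408601 152.92768713]
```

View pics/c21.png

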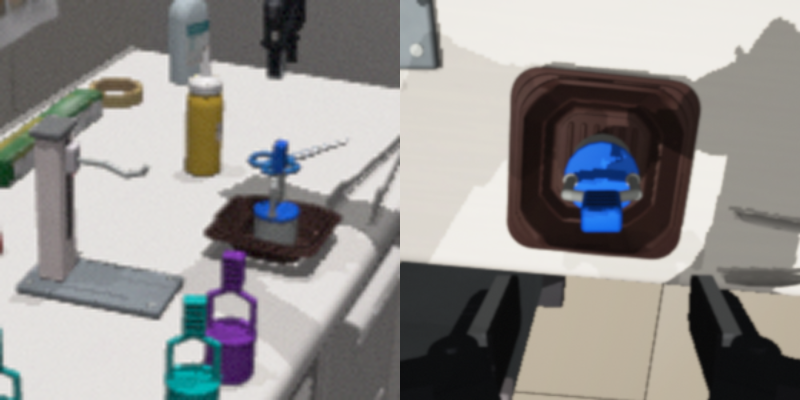

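>>> play_rows(targets=[{"slide":[0,0,-30],"turn":[0,0,0],"hand":60},{"slide":[0,0,0],"turn":[0,0,0],"hand":60},{"slide":[0,0,0],"turn":[0,0,0],"hand":60},{"slide":[0,0,0],"turn":[0,0,0],"hand":60},{"slide":[0,0,0],"turn":[0,0,0],"hand":60}])

```text
clock: 28.1
eef_pos: [416.6, -234.2, 269.6]
tool_rot: [3.14, 0.001, -1.469]
force: [0.1, 0.2, -0.9]
width: 60.1
```

```bash
python3 snap.py scene s22
python3 - <<'E'
from h import *
a,b=load('s21'),load('s22');d=cv2.absdiff(a[0],b[0]).max(2)
print("tray area changed px",(d[150:210,340:400]>60).sum(),"all",(d>60).sum())
o=load('scene0');d=cv2.absdiff(o[0],b[0]).max(2);print("red bottle area",(d[185:250,242:266]>60).sum())
from cell import *
print(read_state()['force']);finish_job()
E
```

```text
28.1 [ 416.6 -234.2  269.6] [ 3.1404e+00  9.0000e-04 -1.4694e+00] [ 0.68  0.35 -0.31  1.92  0.13  0.89 -1.16] [ 0.1   0.24 -0.87] 60.1
tray area changed px 6 all 388
red bottle area 0
[ 0.03929242  0.41014984 -0.62111732]
the job is handed in; nothing more can be done
```

I hung the blue-lidded canister on the scale, then took it off and stood it upright in the empty dark tray. The job is handed in at about 28 s, with no verdict reported.

- **Hanging:** I lowered it about 1.5 mm at a time until the gripper load averaged −0.1 N. By the arm's height change, the hook went down about 17.5 mm, well short of its red zone. I had no direct reading of the hook's travel or speed.
- **Stillness:** I let go, backed off about 100 mm and left it hanging for roughly 2.5 s. The scene-camera pictures at the start and end of a 2 s stretch showed no movement. The matching wrist-camera pair did differ, but the arm was still settling when the first of those was taken.
- **Taking it off:** I lifted 1.2 to 1.5 mm at a time until the full weight of about 8 N was back on the gripper, then drew it clear of the hook.
- **Tray:** The lid measured 58 mm high and the grip top about 152 mm, so it stands upright on the floor near the tray's centre. Nothing moved around it in the last two pictures, and the gripper was open well above it.
- **Red bottle:** The picture showed no change around it from the start.

**Checks that went less well:**
- On touchdown in the tray I pressed about 12 N for a moment, then eased off before letting go.
- The last lid-circle fit was unusable (38 mm radius instead of about 29.5 mm), so the upright check rests on heights and pictures.

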